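Take up the end float of a bench whirler's spindle

TASK

The decorating turntable's wheel head is off and its upright spindle has too much end float: pull the spindle up against its stop and press it back down on its seat to feel how much. Turn the knurled bearing cap clockwise until only a slight free play of 1 to 2 mm is left, then pull up and press down once more to prove it, and let go with the spindle resting on its seat. Pull and press firmly but do not force or jam the bearing, and leave the other things on the table where they are.

Things in the scene. Friction and masses are not known exactly. Their poses are not given: they have to be found in the camera images.
- whirler: Bench whirler (decorator's turntable) without its wheel head, fixed: round grey cast foot 186 mm across, 26 mm high at the middle, narrowing to a pedestal 60 to 68 mm thick that ends 100 mm above the table; a threaded neck 45 mm thick goes on up into the cap. Origin on the spindle's axis at table height, z up.
- spindle: Upright steel spindle, 24 mm thick, about 0.55 kg (0.45 to 0.68), in the middle of the cap. Origin: centre of its top face, 170 mm above the table on its seat, 36 mm above the cap's top as found. Only slides up and down, friction 2 N; sinks to its seat by weight. Pulled up, a hidden shoulder meets the cap inside: the rise is the end float, 3.5 to 8.5 mm as found, known only by feel.
- cap: Dark knurled round steel bearing cap on the neck, 52 mm across, 26 mm high. Origin: centre of its top face, 134 mm above the table as found. Each turn clockwise seen from above sinks it 16 mm (2.55 mm per rad) and shrinks the float as much; 3.14 rad in all. Takes about 0.25 N m; stays where left. Over 25 N between it and the spindle's shoulder harms the bearing.
- seat: Lower bearing inside the pedestal, out of sight, on which the spindle's foot rests; its top is 30 mm above the table. Fixed to the whirler; a hard stop, harmed by over 40 N.
- wheel_head: Bystander: aluminium wheel head 204 mm across, 12 mm thick, lying with its 40 mm high hub up. Origin under its centre.
- plate: Bystander: clay plate 200 mm across, 22 mm high. Origin under its centre.
- spanner: Bystander: steel open-ended spanner, 170 mm long, lying in front of the whirler's foot. Origin under its middle.
- jar_a: Bystander: small colour jar 52 mm across, 62 mm high, behind the whirler. Origin under its centre.
- tin: Bystander: low grease tin 64 mm across, 45 mm high, behind the whirler. Origin under its centre.
- jar_b: Bystander: colour jar 58 mm across, 70 mm high. Origin under its centre.
- water_cup: Bystander: white cup 74 mm across, 85 mm high. Origin under its centre.
Not all that is in view belongs to the job. Several things have the shape of the whirler; the one meant has the colours described above.

How it is judged:
By the outcome, as a careful person would: the job done as asked, in the order asked, and still so for the second after the job is handed in, with the robot touching nothing.
It also fails if it takes over 72 s, if anything falls off the work surface, if the arm or the gripper's body presses on something with over 40 N, if the wrist force passes 120 N, or if a joint passes its speed limit or range.

ROBOT

A 6-joint arm with a two-finger parallel gripper is mounted at the origin on the work surface. World frame = base frame: x ahead of the robot, y to its left, z up, the work surface at z = 0. Lengths are in m, angles in rad, forces in N, time in s.
With the tool pointing down it reaches from about 0.275 to 0.875 m from the base axis. Payload 12.5 kg.
Tool frame: the origin (TCP) lies on the centre line of the jaws, within the pads' length; the fingertips stand r.finger_overhang ahead of it and the grasp point (between the pads) lies 3 mm ahead of it (r.finger_overhang is the distance from the TCP to the fingertips, in m); z points along the fingers, y is the line along which they close (so a half turn about z gives the same grasp; the last joint's range is limited). The gripper opens to 85 mm and grips with 20 to 120 N. Pads are 22 mm wide; open, the fingers measure 114 mm over their backs; the gripper's body (76 mm by 85 mm) begins 54 mm behind the grasp point. The pads swing forward as they close: fully open they stand 13 mm farther back than shut.
Start: joints at [-1.392, 0.351, 1.652, -0, 1.139, -0.085], TCP at [0.143, -0.531, 0.253] pointing down, gripper open.
Joint ranges: [-2.75, 2.75], [-0.79, 2.1], [0.01, 2.65], [-1.57, 4.71], [0.07, 3.14], [-2.87, 2.87]. Speed limits (rad/s): [2.22, 2.22, 2.79, 3.14, 3.14, 3.14].

INTERFACE

Orientations are given as a unit quaternion [x, y, z, w].
In Python, from cell import r, optics gives the robot as it stands. The module is installed in compiled form; this text tells all that it offers. Calls block until the motion is done:
- r.move_to(position, orientation): joint-space move of the TCP to a pose.
- r.move_linear(position, rot=None, vel=0.15): straight line of the TCP; rot=None keeps the orientation; vel is the mean speed in m/s.
- r.set_joints(angles): joint-space move.
- r.set_gripper(opening, squeeze=None): opening from 0.0 (shut) to 1.0 (fully open); squeeze is the grip in N (None keeps the last); returns when the fingers have stopped.
- r.sleep(seconds).
- r.inverse_kinematics(position, orientation): joint angles nearest the present ones, or None.
- optics.get_image(name): name is "side" or "top"; returns a dict with "pixels" (384x512x3 uint8, red, green, blue), "depth" (384x512 float32, m along the optical axis (not along the pixel's ray), 0 where there is no reading), "fx", "fy", "cx", "cy" (pixels), "camera_from_world" (4x4, takes a point from world to camera coordinates). Camera axes: x right, y down, z forward; pixel columns grow to the right and rows downward; lengths in m; the calibration is good to about 2 mm. A picture is of the moment at which its call begins.
A pose or a line that the arm cannot do raises r.PlanningError and nothing moves.
- r.hand_in(): hands the job in; it is judged then, once.
Readings, each from a call of its own:
- r.current_t(): time.
- r.current_q(): joint angles.
- r.current_qvel(): joint speeds.
- r.current_effort(): joint torques, N m.
- r.current_tool_pos(): TCP position.
- r.current_ee_rot(): TCP orientation.
- r.current_contact_force(): force on the tool from outside, world axes, zero at the start.
- r.current_torque(): the same for the moment, N m.
- r.current_opening(): opening from 0.0 (shut) to 1.0 (fully open).
- r.current_finger_force(): force on a finger pad.
Only numpy, scipy, OpenCV 4.12 (cv2) and the standard library are available. Lean on these libraries where they do the work, as an engineer would, in place of code of your own. Each camera call takes 0.05 s, during which the arm holds its last target. There are 200 camera calls.

## Working session

There is one attempt and no reset: what is moved stays moved. The work goes in short steps, each a Python script; the robot and the scene stay as the last script left them, time stands still between calls to the robot, and variables do not carry over. Pictures are saved under pics/ and viewed, at most 10 in all, crops included, and the job is handed in when it is done.

```bash
mkdir -p pics; python3 - <<'E'
from cell import r, optics
import cv2,numpy as np
ims=[]
for n in("side","top"):
    d=optics.get_image(n); np.savez(f"{n}.npz",**d)
    cv2.imwrite(f"pics/{n}.png",d["pixels"][:,:,::-1])
    T=d["camera_from_world"]; print(n,d["fx"],d["cx"],d["cy"],np.round(-T[:3,:3].T@T[:3,3],3),np.round(T[:3,:3],2).tolist())
print(r.finger_overhang,r.current_t(),r.current_ee_rot(),r.current_opening(),r.current_contact_force())
E
```

```text
side 428.0262681211733 257.0134028376526 192.51673465949858 [ 0.071 -1.019  0.995] [[0.93, -0.36, 0.02], [-0.21, -0.59, -0.78], [0.29, 0.72, -0.63]]
top 363.82936845787043 250.71345069312497 187.92514723943552 [ 0.275 -0.003  1.247] [[-0.02, -1.0, -0.02], [-0.99, 0.03, -0.16], [0.16, 0.01, -0.99]]
0.022 0.1 [ 9.91312089e-01  1.31529719e-01 -1.39211075e-05 -5.25022987e-04] 1.0007785207938007 [-0.92813138  1.37093845 -0.86538008]
```

View pics/side.png

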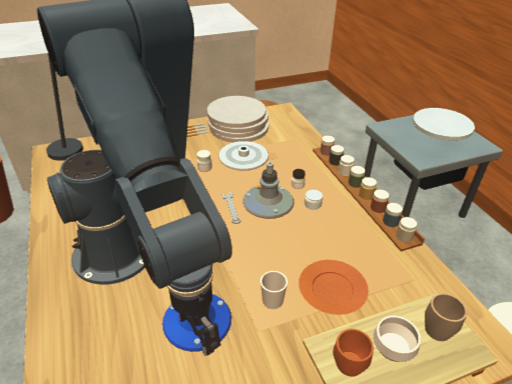

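View pics/top.png

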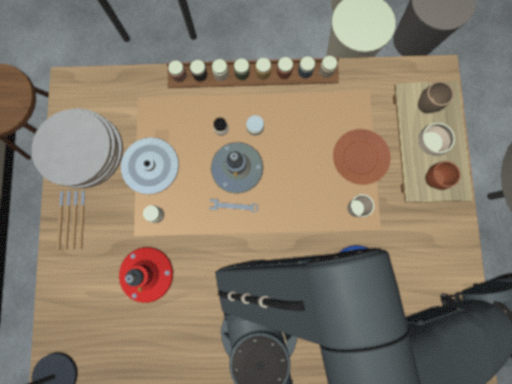

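The side view shows a grey whirler at (268,190), and the top view shows it at (237,165). The other candidates in the top view are a red whirler at (146,275) and a blue one at about (355,250), mostly hidden under the arm. Only the grey one, with its dark cap and steel spindle, fits the description. I'll confirm it in a crop and measure it from both views.

```bash
cat >m.py <<'E'
import numpy as np,cv2
def cloud(d):
    v,u=np.mgrid[:384,:512]; z=d["depth"]
    P=np.stack([(u-d["cx"])/d["fx"]*z,(v-d["cy"])/d["fy"]*z,z],-1)
    T=d["camera_from_world"]; W=(P-T[:3,3])@T[:3,:3]
    W[z==0]=np.nan; return W
E
python3 - <<'E'
from m import *
from scipy.optimize import least_squares
S,T=np.load("side.npz"),np.load("top.npz")
for n,d,c in(("side",S,(268,180)),("top",T,(237,165))):
    W=cloud(d); Q=W[c[1]-45:c[1]+45,c[0]-45:c[0]+45].reshape(-1,3)
    px=d["pixels"][c[1]-45:c[1]+45,c[0]-45:c[0]+45].reshape(-1,3)
    Q0=Q
    for lo,hi in((.162,.185),(.126,.14),(.015,.035)):
        m=(Q[:,2]>lo)&(Q[:,2]<hi); q=Q[m]
        print(n,lo,m.sum(),q.mean(0).round(4),q[:,:2].min(0).round(4),q[:,:2].max(0).round(4),np.median(q[:,2]).round(4))
        if lo==.015:
            f=least_squares(lambda p:np.hypot(*(q[:,:2]-p[:2]).T)-.075,q[:,:2].mean(0)) 
    
a=cv2.resize(S["pixels"][135:225,223:313],(400,400),interpolation=cv2.INTER_CUBIC)
b=cv2.resize(T["pixels"][130:200,202:272],(400,400),interpolation=cv2.INTER_CUBIC)
cv2.imwrite("pics/crop.png",np.hstack([a,b])[:,:,::-1])
E
```

```text
side 0.162 32 [0.5478 0.0582 0.1679] [0.538  0.0449] [0.5592 0.0697] 0.1679
side 0.126 92 [0.5458 0.0528 0.1323] [0.5243 0.0361] [0.5722 0.0816] 0.1327
side 0.015 1098 [0.5632 0.1305 0.0222] [ 0.4619 -0.0311] [0.7146 0.5171] 0.0212
top 0.162 51 [0.549  0.0634 0.1691] [0.5384 0.0525] [0.5611 0.074 ] 0.1692
top 0.126 151 [0.5459 0.063  0.1328] [0.5241 0.0387] [0.5742 0.0896] 0.1331
top 0.015 1324 [0.5525 0.0629 0.0222] [ 0.4592 -0.0333] [0.7055 0.1509] 0.0214
```

View pics/crop.png

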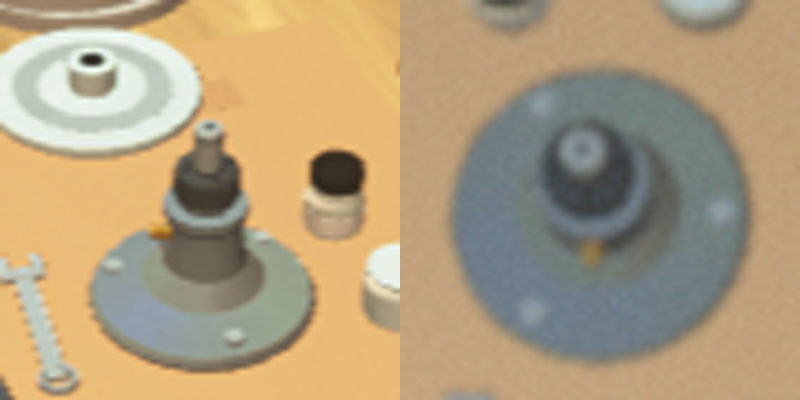

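Confirmed: it is the grey whirler. Both views put the spindle top at about (0.549, 0.062, 0.169) and the cap top at z≈0.133, which matches the text. Next I approach and grip the spindle lightly to centre on it.

```bash
cat >h.py <<'E'
from cell import r, optics
import numpy as np
def quat(psi): return [np.cos(psi/2),np.sin(psi/2),0,0]
def F(n=5):
    a=[]
    for _ in range(n): a.append(r.current_contact_force()); r.sleep(.01)
    return np.mean(a,0)
def st(tag=""):
    print(tag,"t%.2f"%r.current_t(),"p",np.round(r.current_tool_pos(),5),"F",F().round(1),"M",np.round(r.current_torque(),2),"op%.3f ff%s"%(r.current_opening(),np.round(r.current_finger_force(),1)),flush=True)
E
python3 - <<'E'
from h import *
c=[.549,.063]
r.move_to(c+[.25],quat(np.pi/2)); st("above"); print(np.round(r.current_q(),3))
r.set_gripper(.6); r.move_linear(c+[.161]); r.sleep(.3); st("down")
r.set_gripper(0,20); st("grip"); r.sleep(.2); st()
E
```

```text
above t2.65 p [0.54909 0.06233 0.25   ] F [0.1 0.1 0. ] M [0.02 0.05 0.02] op1.002 ff0.0
[ 0.029  0.359  1.649 -0.     1.134  0.03 ]
down t4.17 p [0.54924 0.063   0.16159] F [-0.2 -0.1  0.1] M [ 0.03 -0.03 -0.06] op0.599 ff0.0
grip t4.56 p [0.54863 0.063   0.16117] F [-4.8 -0.1  5.7] M [-0.1   0.8   0.01] op0.276 ff20.4
 t4.80 p [0.54862 0.063   0.16116] F [-4.6 -0.5  5.2] M [-0.03  0.79  0.02] op0.276 ff20.4
```

```bash
python3 - <<'E'
from h import *
t0=r.current_t()
r.move_linear([.548,.063,.161],vel=.01); r.sleep(.1); st("x-1"); print(r.current_t()-t0)
t0=r.current_t()
r.move_linear([.548,.063,.1615],vel=.01); print(r.current_t()-t0); r.sleep(.1); st("z+.5")
E
```

```text
x-1 t5.19 p [0.54853 0.06301 0.16121] F [4.3 0.3 0.6] M [-0.06 -0.59  0.03] op0.273 ff20.3
0.3915999999999995
0.25
z+.5 t5.58 p [0.5485  0.06301 0.16128] F [ 7.4  0.5 -4. ] M [ 0.04 -1.    0.03] op0.274 ff20.2
```

```bash
cat >>h.py <<'E'
def feel(x,y,z0,up=-19,dn=16,step=5e-4):
    log=[]; z=z0
    def go(z):
        r.move_linear([x,y,z],vel=.01); r.sleep(.04); f=F(3)[2]; p=r.current_tool_pos()[2]
        log.append((z,p,f)); return f,p
    f,p=go(z)
    while f>up and z<z0+.013: z+=step; f,p=go(z)
    zt=p; ft=f
    z=p+.001; f,p=go(z)
    while f<dn and z>z0-.006:
        z-=step if f>-4 and z<z0+.001 else 2*step if z>z0+.0015 else step
        f,p=go(z)
    zb=p
    print(np.round(np.array(log)*[1e3,1e3,1],2).tolist())
    print("top %.2f (%.1f) bottom %.2f (%.1f) float %.2f mm"%(zt*1e3,ft,zb*1e3,f,(zt-zb)*1e3)); return z
E
python3 - <<'E'
from h import *
r.move_linear([.5485,.063,.161],vel=.01); r.set_gripper(0,60); r.sleep(.1); st()
feel(.5485,.063,.161); st("end")
E
```

```text
t6.19 p [0.54856 0.063   0.16131] F [1.1 0.3 4.5] M [-0.05 -0.03  0.02] op0.262 ff58.5
[[161.0, 161.3, 5.14], [161.5, 161.37, -1.41], [162.0, 161.64, -4.71], [162.5, 162.02, -5.47], [163.0, 162.5, -6.45], [163.5, 162.98, -6.45], [164.0, 163.49, -6.33], [164.5, 163.97, -6.41], [165.0, 164.45, -6.53], [165.5, 164.98, -6.56], [166.0, 165.47, -6.4], [166.5, 165.96, -6.53], [167.0, 166.47, -6.13], [167.5, 166.96, -6.59], [168.0, 167.45, -6.48], [168.5, 167.96, -6.91], [169.0, 168.13, -10.24], [169.5, 168.24, -14.19], [170.0, 168.38, -18.6], [170.5, 168.51, -22.62], [169.51, 168.2, -14.98], [168.51, 167.86, -7.04], [167.51, 166.95, -6.77], [166.51, 165.96, -6.41], [165.51, 164.98, -6.29], [164.51, 163.97, -6.71], [163.51, 162.98, -6.35], [162.51, 161.99, -6.42], [161.51, 161.37, -3.38], [161.01, 161.34, 4.96], [160.51, 161.26, 10.04], [160.01, 161.25, 15.3], [159.51, 161.21, 21.21]]
top 168.51 (-22.6) bottom 161.21 (21.2) float 7.30 mm
end t16.68 p [0.54861 0.06301 0.16121] F [-5.  -0.6 21. ] M [-0.05  1.01  0.03] op0.263 ff64.6
```

Unloaded float is about 6.6 mm (free travel 161.4 to 168.0), so I need about 5.1–5.2 mm less, roughly 2.03 rad clockwise. Next I release the spindle and grip and turn the cap, re-centring by force as it turns.

```bash
cat >turn.py <<'E'
from h import *
def center(c,z,psi,n=2,tag=""):
    for _ in range(n):
        y=np.array([np.sin(psi),-np.cos(psi)]); f=F(3)[:2]@y
        if abs(f)<2: break
        c=c+.8*np.clip(f,-10,10)*y/9000; r.move_linear([*c,z],vel=.01); r.sleep(.05)
    return c
def turn(c,z,psi,ang,steps):
    for _ in range(steps):
        psi-=ang/steps; z-=.00255*ang/steps
        r.move_linear([*c,z],quat(psi),vel=.01); r.sleep(.05); c=center(c,z,psi,1); st("psi%.3f c%s"%(psi,np.round(c,4)))
    return c,z,psi
E
python3 - <<'E'
from turn import *
c=np.array([.5485,.063]); psi=np.pi/2+1.05
r.move_linear([*c,.161],vel=.02); r.set_gripper(1.0); st("released")
r.move_linear([*c,.161],quat(psi)); st("turned"); print(np.round(r.current_q(),2))
r.move_linear([*c,.131]); st("down")
r.set_gripper(0,50); st("grip"); c=center(c,.131,psi); st("c %s"%c)
c,z,psi=turn(c,.131,psi,.25,1); print([*c,z,psi])
E
```

```text
released t17.61 p [0.54847 0.06301 0.16097] F [-0.3 -0.3  0.3] M [-0.01  0.06 -0.01] op1.000 ff0.0
turned t18.85 p [0.54848 0.06301 0.16099] F [ 0.   0.3 -0.3] M [ 0.04  0.01 -0.01] op1.001 ff0.0
[ 0.03  0.47  1.73 -0.    0.94 -1.02]
down t19.24 p [0.54823 0.06299 0.13076] F [-0.1 -0.1  0.1] M [-0.02 -0.04  0.  ] op0.996 ff0.0
grip t19.70 p [0.54881 0.06295 0.13192] F [-1.8 -0.7  5.9] M [-0.16  0.34  0.  ] op0.589 ff50.7
c [0.5485 0.063 ] t19.77 p [0.54879 0.06295 0.13191] F [-2.  -0.5  5.9] M [-0.13  0.29 -0.02] op0.590 ff50.7
psi2.371 c[0.5484 0.0629] t20.58 p [0.54873 0.0629  0.13125] F [-1.3  0.4  5.4] M [-0.06  0.27 -0.27] op0.585 ff50.8
[np.float64(0.5483756426054858), np.float64(0.06287195683175381), 0.1303625, 2.3707963267948964]
```

```bash
python3 - <<'E'
from turn import *
c,z,psi=turn(np.array([.54838,.06287]),.1303625,2.3707963,1.78,4); print([*c,z,psi])
q=r.current_ee_rot(); print("actual psi",2*np.arctan2(q[1],q[0]))
r.set_gripper(1.0); st("open"); r.move_linear([*c,z+.004],vel=.05)
d=optics.get_image("side"); np.savez("side2.npz",**d)
import cv2; cv2.imwrite("pics/after.png",cv2.resize(d["pixels"][120:240,198:348],(750,600),interpolation=cv2.INTER_CUBIC)[:,:,::-1])
E
```

```text
psi1.926 c[0.5482 0.0628] t21.59 p [0.54867 0.06287 0.13016] F [-0.8  0.3  5.3] M [-0.01  0.25 -0.16] op0.587 ff50.9
psi1.481 c[0.5482 0.0628] t22.30 p [0.54858 0.06286 0.12901] F [-1.3 -0.1  5.3] M [ 0.07  0.29 -0.12] op0.586 ff50.9
psi1.036 c[0.5482 0.0628] t23.01 p [0.54851 0.06288 0.12788] F [-1.8  0.1  6.2] M [-0.    0.32 -0.12] op0.594 ff50.9
psi0.591 c[0.5482 0.0628] t23.72 p [0.54844 0.0629  0.12671] F [-2.1  0.3  6.5] M [ 0.16  0.39 -0.19] op0.589 ff50.9
[np.float64(0.5481986872237516), np.float64(0.06280278642890659), 0.12582350000000003, 0.5907962999999996]
actual psi 0.5904830882128402
open t24.20 p [0.5482  0.0628  0.12578] F [ 0.5  0.1 -0.1] M [ 0.02 -0.01  0.04] op0.999 ff0.0
```

```bash
python3 - <<'E'
from turn import *
c=[.5485,.063]
r.move_linear([*c,.161],vel=.1); r.move_linear([*c,.161],quat(np.pi/2)); r.set_gripper(.6)
st("pre"); r.set_gripper(0,60); r.sleep(.1); st("grip")
feel(*c,.161,step=4e-4); st("end")
E
```

```text
pre t26.57 p [0.54849 0.063   0.16099] F [-0.1 -0.1 -0. ] M [-0.07 -0.01 -0.04] op0.604 ff0.0
grip t27.07 p [0.54859 0.06302 0.16121] F [-1.  -0.2  4.2] M [-0.04  0.16  0.02] op0.258 ff58.7
[[161.0, 161.19, 5.48], [161.4, 161.25, -0.48], [161.8, 161.45, -7.68], [162.2, 162.08, -7.47], [162.6, 162.55, -6.98], [163.0, 162.78, -9.53], [163.4, 162.9, -12.46], [163.8, 163.02, -15.39], [164.2, 163.11, -18.88], [164.6, 163.21, -21.81], [164.21, 163.06, -19.65], [163.41, 162.84, -13.31], [162.61, 162.55, -6.85], [161.81, 161.82, -6.35], [161.41, 161.49, -5.31], [161.01, 161.27, -0.4], [160.61, 161.23, 5.24], [160.21, 161.17, 9.2], [159.81, 161.15, 13.99], [159.41, 161.12, 17.74]]
top 163.21 (-21.8) bottom 161.12 (17.7) float 2.09 mm
end t33.45 p [0.5486  0.06302 0.16112] F [-4.7 -0.6 17.5] M [-0.05  0.86  0.  ] op0.263 ff64.1
```

The proof pull and press gave about 1.4 mm of free play: free travel 161.3 to 162.7, or 2.1 mm including gripper compliance under load. The change from the first feel matches the 5.2 mm of sink. I'll unload, let go, retreat and take one look.

```bash
python3 - <<'E'
from turn import *
from m import *
c=[.5485,.063]
r.move_linear([*c,.161],vel=.01); r.sleep(.1); st("unloaded"); r.set_gripper(.8); r.sleep(.1); st("open")
r.move_linear([*c,.27]); r.move_to([.143,-.531,.253],quat(.264)); st("away")
S=optics.get_image("side"); T=optics.get_image("top")
for d,c in((S,(268,180)),(T,(237,165))):
    Q=cloud(d)[c[1]-45:c[1]+45,c[0]-45:c[0]+45].reshape(-1,3)
    for lo,hi in((.162,.185),(.122,.136)):
        q=Q[(Q[:,2]>lo)&(Q[:,2]<hi)]; print(lo,len(q),q.mean(0).round(4),np.median(q[:,2]).round(4))
for n,d in(("side",S),("top",T)):
    o=np.load(n+".npz"); print(n,(np.abs(d["pixels"].astype(int)-o["pixels"]).max(2)>40).sum())
cv2.imwrite("pics/final.png",np.vstack([S["pixels"][80:340],T["pixels"][50:330]])[:,:,::-1])
E
```

```text
unloaded t33.90 p [0.54859 0.06303 0.16122] F [ 0.9 -0.2  5.2] M [ 0.   -0.24 -0.01] op0.264 ff62.7
open t34.55 p [0.54843 0.06299 0.16094] F [ 0.2 -0.1  0.5] M [-0.03  0.03  0.02] op0.801 ff0.0
away t38.02 p [ 0.14366 -0.53081  0.25302] F [ 0.2  0.3 -0.3] M [0.03 0.02 0.01] op0.800 ff0.0
0.162 32 [0.5477 0.0574 0.1682] 0.1689
0.122 90 [0.5454 0.0525 0.128 ] 0.1281
0.162 52 [0.5489 0.0632 0.169 ] 0.1693
0.122 139 [0.5451 0.0628 0.1282] 0.1285
side 297
top 79
```

View pics/final.png

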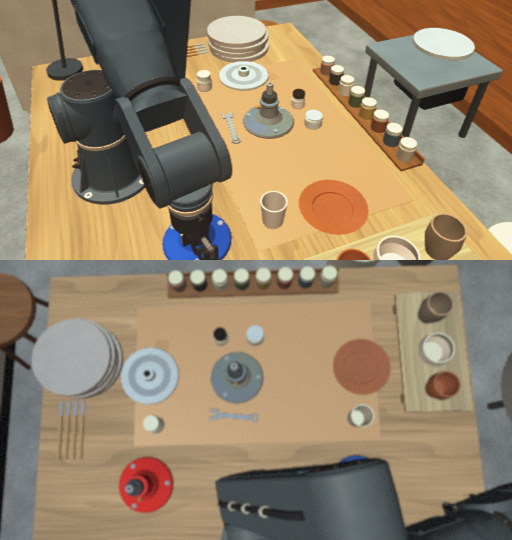

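The final picture shows the spindle seated in its cap (side view (268,100), top view (237,372)), with its top still at 0.169. The cap is lower by about 4.6 mm in depth, bystanders are unmoved, and the arm is clear.

```bash
python3 -c "
from cell import r; print(r.hand_in())"
```

```text
the job is handed in; nothing more can be done
None
```

I've handed the job in: the end float went from about 6.6 mm to about 1.4 mm by feel after turning the cap 2.03 rad clockwise; a second pull and press proved it, and the spindle was left free on its seat with the other things unmoved.

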